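# Square a straightedge up against its locating pins on a ruling board

### The job

On the white ruling board, slide the aluminium straightedge by its black knob until its long edge touches both brass pins at once; then, keeping it lightly pressed against both, slide it along them until its end is also pressed against the red stop pin. Let go and leave it lying flat in touch with all three. Feel for the contacts: never lift the straightedge off the board, never press it against any pin with more than 15 N, and do not disturb the pot, vial and bottles standing around.

Things in the scene. Friction and masses are not known exactly. Their poses are not given: they have to be found in the camera images.
- board: white ruling board, fixed, 240 (its x) x 400 (its y) x 12 mm; origin at the centre of its underside, on the worktop. Its +x points from the straightedge to the two brass pins, its +y to the red stop pin's end.
- pin_a: first brass pin, towards the board's -y end: round pin, 16 mm in diameter, 20 mm tall, eccentric: this origin is its pivot on the board's top face in the blue mark (board's axes), but the head's axis sits 5 mm from the pivot, turned to a setting this pose does not show, so the side to be touched may be up to 5 mm nearer or farther than measured. It holds its setting.
- pin_b: second brass pin, 140 mm from the first towards the board's +y end: round pin, 16 mm in diameter, 20 mm tall, eccentric: this origin is its pivot on the board's top face in the blue mark (board's axes), but the head's axis sits 5 mm from the pivot, turned to a setting this pose does not show, so the side to be touched may be up to 5 mm nearer or farther than measured. It holds its setting.
- stop_pin: red stop pin near the board's +y end, for the straightedge's +y end face: round pin, 16 mm in diameter, 20 mm tall, eccentric: this origin is its pivot on the board's top face in the red mark (board's axes), but the head's axis sits 5 mm from the pivot, turned to a setting this pose does not show, so the side to be touched may be up to 5 mm nearer or farther than measured. It holds its setting.
- straightedge: loose aluminium straightedge lying flat on the board, 0.25 kg (sliding it takes some 3 N), 40 (its x) x 300 (its y) x 8 mm, with a round black knob, 26 mm in diameter, 42 mm tall, upright in the middle of its top; origin at the centre of its underside. Its +x long edge is the one to bring against the brass pins, its +y end the one for the stop pin; when seated its axes lie within about 0.08 rad of the board's.
- knob_mid (a point): the point to grasp: on the knob's axis, 24 mm above the straightedge's top face (18 mm below the knob's top) and 32 mm above its underside, axes as the straightedge's; 20 mm from either long edge and 150 mm from either end
- sample_pot: sample pot with white lid, 43 mm in diameter, 48 mm tall, loose on the board's far corner behind the pins; origin at its base; leave alone
- vial_a: small vial with black cap, 17 mm in diameter, 46 mm tall, loose on the board's other far corner; origin at its base; leave alone
- bottle_amber: amber bottle with red cap, 68 mm in diameter, 150 mm tall, loose on the worktop to the right; origin at its base; leave alone

How it is judged:
On the way, in this order (a step that is already met when the one before it is completed fails the run):
1. the straightedge's edge is pressed against both brass pins at once (over 0.5 N on each) (contact force between straightedge and pin_a above 0.5 N and contact force between straightedge and pin_b above 0.5 N), for 0.2 s.
2. with the edge still against both brass pins (over 0.3 N on each), its end is pressed against the red stop pin (over 0.5 N) (contact force between straightedge and pin_a above 0.3 N and contact force between straightedge and pin_b above 0.3 N and contact force between straightedge and stop_pin above 0.5 N), for 0.2 s.
At the end, for the whole second after the job is handed in: The straightedge lies flat on the board, released and at rest, its long edge within 1.5 mm of touching each brass pin and its end within 1.5 mm of touching the red stop pin (x of pin_a_head_c0 in the frame of knob_mid between 0.0265 and 0.0295 m and x of pin_b_head_c0 in the frame of knob_mid between 0.0265 and 0.0295 m and y of stop_pin_head_c0 in the frame of knob_mid between 0.1565 and 0.1595 m and z of knob_mid in the frame of board between 0.041 and 0.047 m and angle between knob_mid's own z axis and vertical below 0.03 rad and linear speed of straightedge below 0.005 m/s and angular speed of straightedge below 0.05 rad/s).
It fails at once if the straightedge is pressed against a pin with more than 15 N (contact force between straightedge and pin_a above 15 N or contact force between straightedge and pin_b above 15 N or contact force between straightedge and stop_pin above 15 N).
It fails at once if the straightedge is lifted off the board (its middle more than 10 mm up, or tipped more than 0.15 rad) (z of knob_mid in the frame of board above 0.054 m or angle between knob_mid's own z axis and vertical above 0.15 rad).
It fails at once if the sample pot, the vial or the amber bottle is moved more than 15 mm (distance of any of sample_pot, vial_a, bottle_amber from where it was at the start of the episode above 0.015 m).
It also fails if it takes over 64 s, if anything falls off the work surface, if the arm or the gripper's body presses on something with over 40 N, if the wrist force passes 120 N, or if a joint passes its speed limit or range.

### The arm

A 7-joint arm with a two-finger parallel gripper is mounted at the origin on the work surface; the furniture and walls round the work are solid. World frame = base frame: x ahead of the robot, y to its left, z up, the work surface at z = 0. Lengths are in m, angles in rad, forces in N, time in s.
With the tool pointing down it reaches from about 0.425 to 0.875 m from the base axis. Payload 8.4 kg.
Tool frame: the origin (TCP) lies between the finger pads; the fingertips stand bot.tcp_to_tips ahead of it and the grasp point (between the pads) lies 6 mm ahead of it (bot.tcp_to_tips is the distance from the TCP to the fingertips, in m); z points along the fingers, y is the direction in which the jaws open and shut (so a half turn about z gives the same grasp; the last joint's range is limited). The gripper opens to 85 mm and grips with 20 to 120 N. Pads are 22 mm wide; open, the fingers measure 114 mm over their backs; the gripper's body (76 mm by 85 mm) begins 54 mm behind the grasp point. The pads swing forward as they close: fully open they stand 13 mm farther back than shut.
Start: joints at [-1.241, 0.333, 0.04, 1.465, -0.013, 1.343, -0.059], TCP at [0.27, 0.591, 0.256] pointing down, gripper open.
Joint ranges: [-2.58, 2.58], [-0.38, 2.09], [-1.3, 1.39], [0.25, 2.4], [-1.5, 4.64], [0.08, 2.09], [-2.65, 2.65]. Speed limits (rad/s): [2.22, 2.22, 2.79, 2.79, 3.14, 3.14, 3.14].

### API

Orientations are given as a unit quaternion [x, y, z, w].
In Python, from plant import bot, imaging, job_done gives the robot as it stands.
- The arm moves only by the tool send_rows, never from a script. Its argument "commands" is one flat list of numbers, 7 for each row, row after row: the closure, from -1 (fully open) to 1 (shut), then the shift along the world's x, y, z in cm, then the turn, a rotation vector about the world's x, y, z in rad. In form: [jaw, tx, ty, tz, ax, ay, az, jaw, tx, ty, tz, ax, ay, az, ...]. A call has 1 to 5 rows; each row is the pose to reach, as a shift and turn from the pose commanded when the call began; what a row does not reach only later rows make up. A row lasts 1/10 s, in which the tool goes at most 50 mm and 8.59 degrees, less where a joint would pass 70% of its speed; a pose out of reach is approached as far as the arm can. A call with a gripper value outside its range is refused whole. The fingers move at their own pace and stop on an object; "force" is the grip in N (left out, the last holds). Time passes only in rows, so rows that repeat a pose let the fingers close. It gives the time, the measured TCP pose, the force and the opening at its end, in the units of the state.
- bot.read_state(): the state, without advancing time (a new reading comes with each control period).
- imaging.grab_frame(name): name is "scene" or "top" or "wrist"; returns the picture (420x560x3 uint8, blue, green, red); there is no depth.
- imaging.camera_model(name): a dict with "fx", "fy", "cx", "cy" (pixels), "k1" (the pictures are not rectified: a ray, as slopes to the right and down, at radius r is drawn at 1 + k1 r^2 times it, then the intrinsics apply), "R" (3x3) and "t" (3): a world point X has camera coordinates R X + t. Camera axes: x right, y down, z forward; pixel columns grow to the right and rows downward; lengths in m; the calibration is good to about 2 mm. A picture is of the moment at which its call begins: read the wrist's pose just before it. camera_model takes no time and is no camera call; for the wrist camera it gives the pose at the moment of the call.
- job_done(): hands the job in, once; it reports no verdict.
The state is a dict: "clock": time; "joint_positions": joint angles; "dq": joint speeds; "joint_torque": joint torques, N m; "ee_pos": TCP position; "eef_rot": TCP orientation; "contact_force": force on the tool from outside, world axes, zero at the start; "wrist_torque": the same for the moment, N m; "width": finger opening in m.
Only numpy, scipy, OpenCV 4.12 (cv2) and the standard library are available. Lean on these libraries where they do the work, as an engineer would, in place of code of your own. Each camera call takes 0.05 s, during which the arm holds its last target.

## Working session

There is one attempt and no reset: what is moved stays moved. The work goes in short steps, Python scripts to look and compute and a tool call to move; the robot and the scene stay as the last step left them, time stands still between calls to the robot, and variables do not carry over. Pictures are saved under pics/ and viewed, and the job is handed in when it is done.

Besides the shell and the picture viewer there is one more tool, called by a JSON object that holds its "fn" and its "kwargs", one argument or row to a line. send_rows: Moves the arm, as the interface text tells. Its arguments: {"type":"object","properties":{"commands":{"type":"array","items":{"type":"number"}},"force":{"type":"number"}},"required":["commands"]}

```bash
mkdir -p pics; ls; python3 - <<'E'
from plant import bot, imaging
import cv2
for n in ["scene","top","wrist"]:
    m=imaging.camera_model(n); print(n,m)
    cv2.imwrite(f"pics/{n}0.png",imaging.grab_frame(n))
print(bot.read_state(), bot.tcp_to_tips)
E
```

```text
pics
scene {'fx': 474.38724093172436, 'fy': 474.38724093172436, 'cx': 277.95133817303747, 'cy': 212.96717623348476, 'k1': -0.07293086542731551, 'R': array([[ 0.11221136,  0.99366458, -0.00626986],
       [ 0.75303462, -0.08915125, -0.65191327],
       [-0.6483421 ,  0.06843065, -0.75826761]]), 't': array([-0.02465852, -0.42306055,  1.53923118])}
top {'fx': 393.25075254658077, 'fy': 393.25075254658077, 'cx': 280.1108082474412, 'cy': 208.79495111189755, 'k1': -0.022495541340631597, 'R': array([[ 0.01058173, -0.99951885,  0.02915625],
       [-0.99730939, -0.01266459, -0.07220518],
       [ 0.07253969, -0.02831374, -0.99696355]]), 't': array([-0.06531679,  0.60857685,  1.02128059])}
wrist {'fx': 309.1855195125606, 'fy': 309.1855195125606, 'cx': 280.7013313156947, 'cy': 206.31436706334057, 'k1': -0.01894171720404461, 'R': array([[ 0.41609907,  0.90931525, -0.00270938],
       [ 0.86609523, -0.39541053,  0.30582603],
       [ 0.27702096, -0.12960051, -0.95208356]]), 't': array([-0.64853574, -0.03896806,  0.38032561])}
{'clock': 0.15, 'joint_positions': array([-1.24123048,  0.3337718 ,  0.03988777,  1.4660718 , -0.01342126,
        1.34331118, -0.05852839]), 'dq': array([-0.00256642, -0.00414171,  0.00044948, -0.00147412, -0.00045824,
       -0.00023324,  0.00036743]), 'joint_torque': array([ 5.38627646e-04, -6.59039354e+01,  1.36606168e+00, -4.05869615e+01,
        1.69138686e-02,  9.64959705e-03, -1.62112372e-05]), 'ee_pos': array([0.27011829, 0.59085226, 0.25560896]), 'eef_rot': array([ 2.12774282e-01,  9.77101164e-01, -6.39613128e-04, -1.04080086e-04]), 'contact_force': array([-0.767698  , -0.37658176,  0.56404785]), 'wrist_torque': array([ 0.043099  , -0.04161455,  0.0039508 ]), 'width': 0.08564190792133368} 0.025
```

View pics/scene0.png

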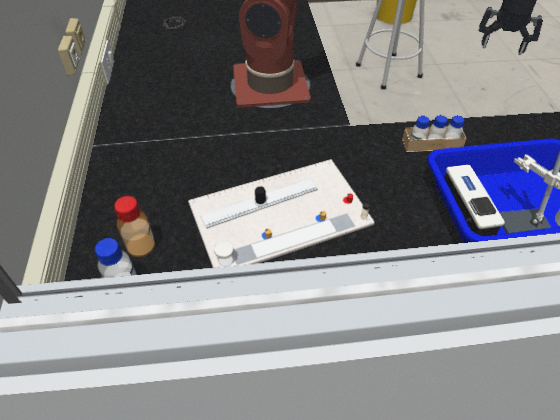

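View pics/top0.png

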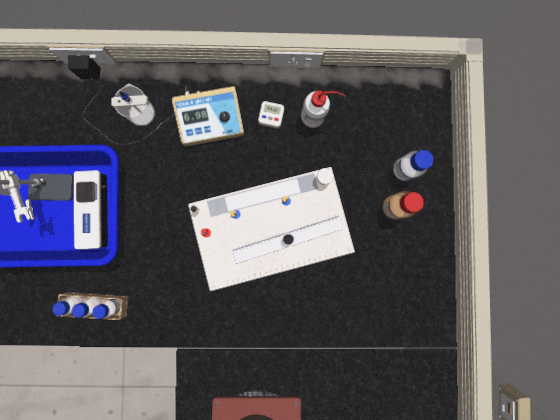

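View pics/wrist0.png

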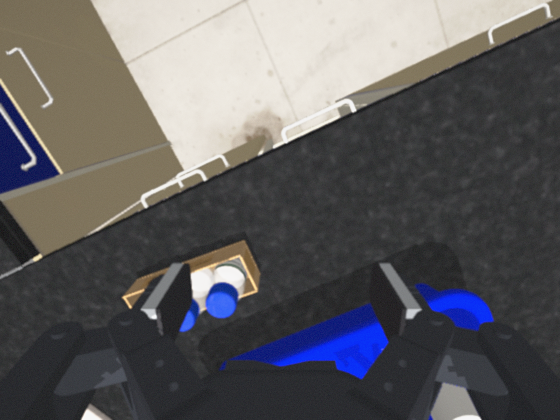

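The top view shows the knob at (288,239), brass pins at about (236,214) and (286,201), and the red pin at (206,233). The pot is at (323,178), the vial at (193,209) and the amber bottle at (410,203). Next I'll measure these with masks in both the top and scene views.

```bash
cat > h.py <<'E'
import numpy as np, cv2
def ray(m,px):
    d=cv2.undistortPoints(np.array([[px]],float),np.array([[m['fx'],0,m['cx']],[0,m['fy'],m['cy']],[0,0,1]]),np.array([m['k1'],0,0,0.]))[0,0]
    R=np.array(m['R']);t=np.array(m['t']); o=-R.T@t; v=R.T@np.array([d[0],d[1],1]); return o,v/np.linalg.norm(v)
def onz(m,px,z):
    o,v=ray(m,px); return o+v*(z-o[2])/v[2]
def tri(r1,r2):
    (o1,v1),(o2,v2)=r1,r2
    A=np.stack([v1,-v2],1); s=np.linalg.lstsq(A,o2-o1,rcond=None)[0]
    p,q=o1+v1*s[0],o2+v2*s[1]; return (p+q)/2,np.linalg.norm(p-q)
def proj(m,X):
    c=np.array(m['R'])@X+np.array(m['t']); u=c[:2]/c[2]; u=u*(1+m['k1']*(u@u)); return u*m['fx']+np.array([m['cx'],m['cy']])
def blobs(mask,amin=4):
    n,l,s,c=cv2.connectedComponentsWithStats(mask.astype(np.uint8))
    return [(int(s[i,4]),c[i].round(1).tolist(),s[i,:4].tolist()) for i in range(1,n) if s[i,4]>=amin]
E
python3 - <<'E'
import cv2,numpy as np
from h import *
for n,(x0,y0,x1,y1) in {"scene":(185,160,380,275),"top":(180,160,360,295)}.items():
    im=cv2.imread(f"pics/{n}0.png"); c=im[y0:y1,x0:x1]
    cv2.imwrite(f"pics/{n}0z.png",cv2.resize(c,None,fx=4,fy=4,interpolation=cv2.INTER_CUBIC))
    h=cv2.cvtColor(im,cv2.COLOR_BGR2HSV); H,S,V=h[...,0],h[...,1],h[...,2]
    reg=np.zeros(H.shape,bool); reg[y0:y1,x0:x1]=1
    print(n)
    print('red',blobs(reg&((H<6)|(H>172))&(S>150)&(V>80)))
    print('brass',blobs(reg&(H>8)&(H<28)&(S>120)&(V>80)))
    print('blue',blobs(reg&(H>95)&(H<130)&(S>100)&(V>60)))
    print('black',blobs(reg&(V<60),20))
E
```

```text
scene
red [(58, [348.1, 198.6], [343, 194, 10, 9])]
brass [(34, [322.9, 215.3], [320, 211, 6, 9]), (39, [268.0, 233.3], [265, 229, 6, 9])]
blue [(27, [318.3, 218.3], [316, 215, 7, 7]), (15, [263.3, 235.4], [262, 233, 4, 6])]
black [(3902, [221.5, 191.8], [185, 160, 139, 110]), (3268, [351.6, 214.2], [265, 160, 115, 102]), (143, [260.0, 195.0], [255, 187, 11, 17])]
top
red [(44, [205.6, 232.3], [201, 229, 9, 8])]
brass [(13, [284.3, 198.7], [283, 197, 4, 5]), (11, [232.5, 213.1], [231, 211, 4, 5])]
blue [(25, [286.7, 202.2], [282, 199, 9, 6]), (32, [236.9, 214.3], [233, 210, 7, 9])]
black [(10672, [268.4, 225.3], [180, 160, 180, 135]), (59, [287.8, 238.9], [284, 235, 9, 9])]
```

View pics/scene0z.png

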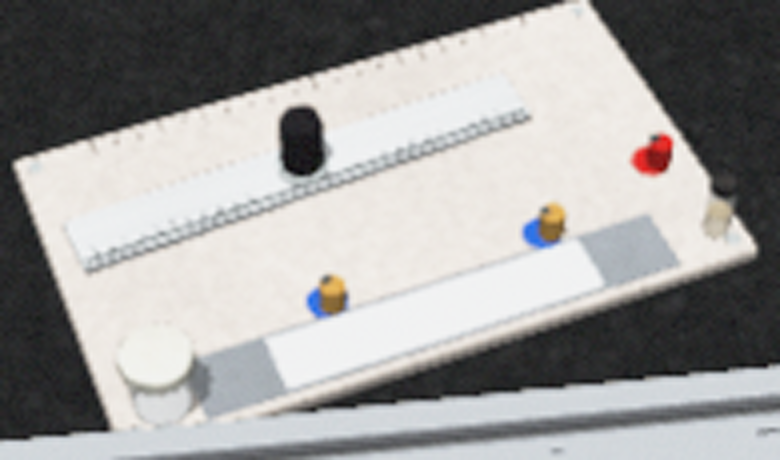

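View pics/top0z.png

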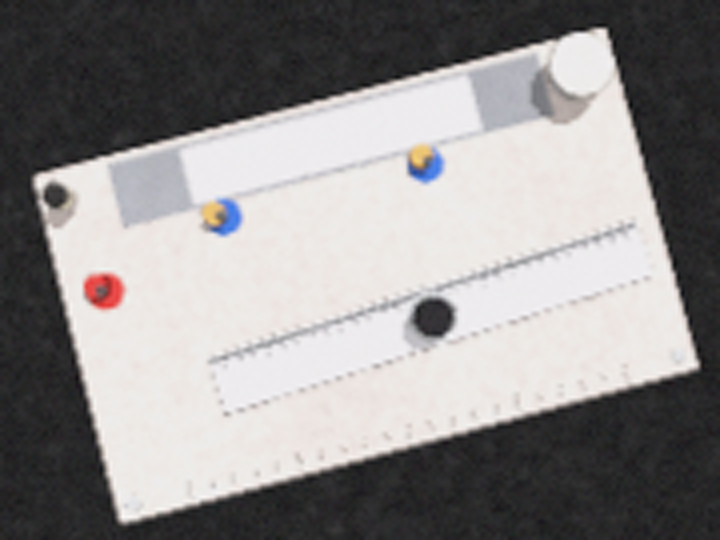

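```bash
python3 - <<'E'
from plant import imaging
from h import *
T=imaging.camera_model("top");S=imaging.camera_model("scene")
tz=lambda x,y:(180+x/4,160+y/4); sz=lambda x,y:(185+x/4,160+y/4)
tc=[(35,175),(607,28),(698,368),(122,523)]
C=[onz(T,tz(*p),.012) for p in tc]; print(np.round(C,4))
for i in range(4): print(np.linalg.norm(C[i]-C[(i+1)%4]))
cen=np.mean(C,0); print('cen',cen)
u=(C[0]+C[3]-C[1]-C[2]); print('board +y ang',np.degrees(np.arctan2(u[1],u[0])))
v=(C[0]+C[1]-C[2]-C[3]); print('board +x ang',np.degrees(np.arctan2(v[1],v[0])))
tr=lambda a,b:tri(ray(T,tz(*a)),ray(S,sz(*b)))
print('knobtop',tr((432,317),(302,118)),'exp z .062', onz(T,tz(432,317),.062))
print('pinb top',tr((212,213),(552,211)),'pina',tr((422,155),(332,282)),'red',tr((101,288),(659,145)))
print('on z .032: b',onz(T,tz(212,213),.032),'a',onz(T,tz(422,155),.032),'r',onz(T,tz(101,288),.032))
print('marks b',onz(T,tz(222,216),.012),'a',onz(T,tz(427,163),.012),'r',onz(T,tz(105,291),.012))
se=[(210,360),(632,225),(650,278),(225,414)]
P=[onz(T,tz(*p),.02) for p in se]; print('se corners',np.round(P,4), 'cen',np.mean(P,0))
u=(P[0]+P[3]-P[1]-P[2]); print('se +y ang',np.degrees(np.arctan2(u[1],u[0])))
for i in range(4): print(np.linalg.norm(P[i]-P[(i+1)%4]))
for nm,a,z in [('pot',(578,64),.06),('vial',(56,195),.058)]: print(nm,onz(T,tz(*a),z))
E
```

```text
[[ 0.6205  0.1857  0.012 ]
 [ 0.7257 -0.1977  0.012 ]
 [ 0.4966 -0.2592  0.012 ]
 [ 0.3913  0.1226  0.012 ]]
0.39753730461120335
0.23726486200542424
0.39603617522054296
0.2377202493444942
cen [ 0.55851524 -0.0371288   0.012     ]
board +y ang 105.37759428199126
board +x ang 15.210176654581755
knobtop (array([ 0.52910163, -0.07755348,  0.05979762]), np.float64(0.0011424601052409551)) exp z .062 [ 0.52905185 -0.07801382  0.062     ]
pinb top (array([0.59548527, 0.06591512, 0.0306594 ]), np.float64(0.0006581429075883993)) pina (array([ 0.63544116, -0.07090859,  0.03253045]), np.float64(0.001975261951894693)) red (array([0.54590733, 0.14019602, 0.02580548]), np.float64(0.00487014515899361))
on z .032: b [0.59535856 0.06546546 0.032     ] a [ 0.63538849 -0.07191333  0.032     ] r [0.54545984 0.13676579 0.032     ]
marks b [0.59463143 0.06058615 0.012     ] a [ 0.632006   -0.07616668  0.012     ] r [0.54372998 0.13727443 0.012     ]
se corners [[ 0.4991  0.066   0.02  ]
 [ 0.5915 -0.2133  0.02  ]
 [ 0.5563 -0.2253  0.02  ]
 [ 0.4638  0.0555  0.02  ]] cen [ 0.52766126 -0.07925397  0.02      ]
se +y ang 108.26617041291692
0.29420536126962
0.03724914906930877
0.29570505920842466
0.03677157647334334
pot [ 0.69309165 -0.17111612  0.06      ]
vial [0.60406924 0.1626388  0.058     ]
```

The board's yaw is about 15.3°, the straightedge's about 18.3°, and the knob is at (0.529,-0.078). Triangulated, the knob top is at z≈0.060 and the pin tops at about 0.031, which agrees with the text. The triangulated red pin is poor, with a 5 mm miss. I'll move over the knob with the jaws along the board's x, so the pads resist tipping.

{"fn": "send_rows", "kwargs": {
  "commands": [-1, 1.7, -4.4, 0, 0, 0, -0.056, -1, 3.4, -8.8, 0, 0, 0, -0.112, -1, 5.1, -13.2, 0, 0, 0, -0.168, -1, 6.8, -17.6, 0, 0, 0, -0.224, -1, 8.5, -22, 0, 0, 0, -0.28]
}}

```text
clock: 0.65
ee_pos: [0.3556, 0.3691, 0.2561]
eef_rot: [0.348, 0.937, -0.0, -0.0]
contact_force: [1.3, 0.5, -0.6]
width: 0.0853
```

{"fn": "send_rows", "kwargs": {
  "commands": [-1, 1.7, -4.4, 0, 0, 0, -0.056, -1, 3.4, -8.8, 0, 0, 0, -0.112, -1, 5.1, -13.2, 0, 0, 0, -0.168, -1, 6.8, -17.6, 0, 0, 0, -0.224, -1, 8.5, -22, 0, 0, 0, -0.28]
}}

```text
clock: 1.15
ee_pos: [0.4404, 0.1492, 0.2563]
eef_rot: [0.475, 0.88, 0.0, -0.0]
contact_force: [0.3, 0.7, -1.0]
width: 0.0857
```

{"fn": "send_rows", "kwargs": {
  "commands": [-1, 1.7, -4.4, 0, 0, 0, -0.056, -1, 3.4, -8.8, 0, 0, 0, -0.112, -1, 5.1, -13.2, 0, 0, 0, -0.168, -1, 6.8, -17.6, 0, 0, 0, -0.224, -1, 8.5, -22, 0, 0, 0, -0.28]
}}

```text
clock: 1.65
ee_pos: [0.5255, -0.0707, 0.2565]
eef_rot: [0.594, 0.805, 0.0, 0.0]
contact_force: [0.9, 1.0, -0.2]
width: 0.0855
```

{"fn": "send_rows", "kwargs": {
  "commands": [-1, 0.4, -0.9, -4, 0, 0, -0.01, -1, 0.4, -0.9, -4, 0, 0, -0.01, -1, 0.4, -0.9, -4, 0, 0, -0.01]
}}

```text
clock: 1.95
ee_pos: [0.5287, -0.0775, 0.216]
eef_rot: [0.597, 0.802, -0.001, -0.001]
contact_force: [-0.2, 0.2, 0.4]
width: 0.0855
```

```bash
python3 - <<'E'
from plant import bot, imaging
import cv2, pickle
m=imaging.camera_model("wrist"); im=imaging.grab_frame("wrist")
cv2.imwrite("pics/wrist1.png",im); pickle.dump(m,open("w1.pkl","wb"))
s=bot.read_state();print(s['clock'],s['ee_pos'],s['eef_rot'],s['contact_force'],s['wrist_torque'],s['joint_positions'])
E
```

```text
2.0 [ 0.5293245  -0.0769621   0.21694142] [ 5.96209444e-01  8.02828923e-01  3.28746964e-05 -1.35968174e-04] [-0.21612217  0.5210783   0.29788409] [ 0.00515974 -0.0188245   0.01729888] [-0.55782869  0.13375476  0.68033106  1.82672582 -0.08991276  1.2121813
  0.44302223]
```

View pics/wrist1.png

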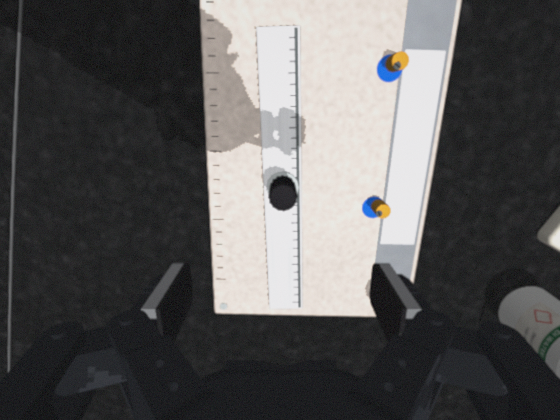

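The wrist view shows the knob top at (283,193), the brass heads at about (400,60) for b and (383,211) for a, and the straightedge corners at (257,28), (297,27), (300,306) and (268,305).

```bash
python3 - <<'E'
from plant import imaging
from h import *
import pickle
m=pickle.load(open("w1.pkl","rb")); T=imaging.camera_model("top")
im=cv2.imread("pics/wrist1.png"); h=cv2.cvtColor(im,cv2.COLOR_BGR2HSV);H,S,V=h[...,0],h[...,1],h[...,2]
reg=np.zeros(H.shape,bool); reg[0:260,205:460]=1
br=blobs(reg&(H>8)&(H<28)&(S>120)&(V>80)); print('brass',br)
r2=np.zeros(H.shape,bool); r2[165:225,262:305]=1
k=blobs(r2&(V<45),50); print('knob',k)
kt=k[0][1]
print('knob tri',tri(ray(m,kt),ray(T,(288,239.25))),onz(m,kt,.062))
P=[onz(m,p,.02) for p in [(297,27),(300,306),(268,305),(257,28)]]; print(np.round(P,4),np.mean(P,0))
for i in range(4): print(np.linalg.norm(P[i]-P[(i+1)%4]))
u=(P[0]+P[3]-P[1]-P[2]); print('se yaw',np.degrees(np.arctan2(u[1],u[0]))-90)
a=onz(m,(383,211),.032);b=onz(m,(400.5,60),.032)
print('a',a,'b',b,np.linalg.norm(a-b),tri(ray(m,(383,211)),ray(T,(285.5,198.75))),tri(ray(m,(400.5,60)),ray(T,(233,213.25))))
x0,y0,x1,y1=240,0,450,240
cv2.imwrite("pics/wrist1z.png",cv2.resize(im[y0:y1,x0:x1],None,fx=2.5,fy=2.5,interpolation=cv2.INTER_CUBIC))
E
```

```text
brass [(252, [397.4, 60.1], [387, 52, 21, 19]), (193, [381.0, 208.0], [372, 200, 18, 18])]
knob [(232, [281.7, 184.2], [270, 176, 26, 22])]
knob tri (array([ 0.52908292, -0.08106867, -0.00268822]), np.float64(0.0006938986325072069)) [ 0.52482614 -0.06579571  0.062     ]
[[ 0.499   0.0676  0.02  ]
 [ 0.5915 -0.2116  0.02  ]
 [ 0.5547 -0.2213  0.02  ]
 [ 0.4647  0.0565  0.02  ]] [ 0.52748057 -0.07716671  0.02      ]
0.2941449890558673
0.03803134851201593
0.2919954958429072
0.036052873062449815
se yaw 18.13508242935933
a [ 0.63482688 -0.06984133  0.032     ] b [0.59553247 0.06672913 0.032     ] 0.14211101896572662 (array([ 0.63615296, -0.07140391,  0.02803598]), np.float64(0.0015435631853600582)) (array([0.59494053, 0.06564614, 0.03479965]), np.float64(0.0010043781229604938))
```

View pics/wrist1z.png

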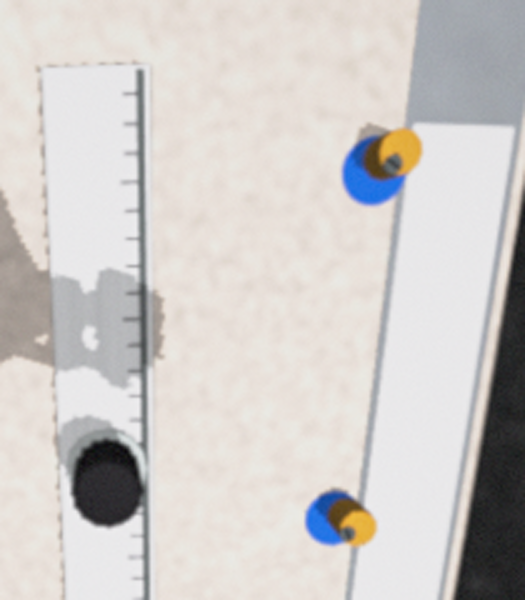

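{"fn": "send_rows", "kwargs": {
  "commands": [-1, 0, 0, -4, 0, 0, 0, -1, 0, 0, -8, 0, 0, 0, -1, 0, 0, -12, 0, 0, 0, -1, 0, 0, -15, 0, 0, 0, -1, 0, 0, -16.4, 0, 0, 0]
}}

```text
clock: 2.5
ee_pos: [0.5288, -0.0761, 0.0511]
eef_rot: [0.596, 0.803, -0.0, -0.001]
contact_force: [-0.0, 0.0, -0.1]
width: 0.0855
```

{"fn": "send_rows", "kwargs": {
  "commands": [-1, 0, 0, 0, 0, 0, 0, 0.2, 0, 0, 0, 0, 0, 0],
  "force": 20
}}

```text
clock: 2.7
ee_pos: [0.5305, -0.0775, 0.054]
eef_rot: [0.596, 0.803, 0.001, 0.001]
contact_force: [-0.6, 0.0, 0.4]
width: 0.0733
```

```bash
python3 - <<'E'
from plant import bot, imaging
import cv2, pickle
from h import *
m=pickle.load(open("w1.pkl","rb")); print(onz(m,(282.4,193.6),.062))
im=imaging.grab_frame("wrist"); cv2.imwrite("pics/wrist2.png",im)
s=bot.read_state();print(s['clock'],s['ee_pos'],s['contact_force'],s['wrist_torque'],s['width'])
E
```

```text
[ 0.52796398 -0.07400571  0.062     ]
2.75 [ 0.53068818 -0.07761454  0.05425101] [ 0.11451092 -0.27380628 -0.03820905] [-0.02467298 -0.00438088 -0.05529491] 0.06640056059463832
```

View pics/wrist2.png

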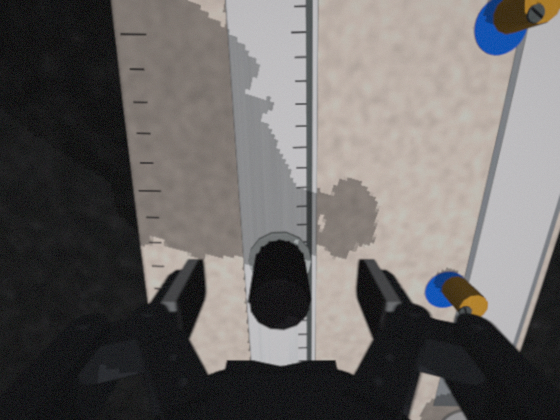

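The knob sits midway between the fingers (x≈280, fingers at 190 and 372). Closing with 20 N.

{"fn": "send_rows", "kwargs": {
  "commands": [0.6, 0, 0, 0, 0, 0, 0, 0.6, 0, 0, 0, 0, 0, 0, 0.6, 0, 0, 0, 0, 0, 0, 0.6, 0, 0, 0, 0, 0, 0, 0.6, 0, 0, 0, 0, 0, 0],
  "force": 20
}}

```text
clock: 3.25
ee_pos: [0.5299, -0.0778, 0.0532]
eef_rot: [0.597, 0.802, 0.001, 0.0]
contact_force: [-0.7, 0.8, 7.7]
width: 0.0257
```

```bash
cat > st.py <<'E'
from plant import bot
import numpy as np
s=bot.read_state(); a=np.radians(16.2); n=np.array([np.cos(a),np.sin(a),0]); t=np.array([-np.sin(a),np.cos(a),0])
q=s['eef_rot']; f=s['contact_force']
print('t',round(s['clock'],2),'pos',s['ee_pos'].round(4),'F',f.round(2),'Fn',round(f@n,2),'Ft',round(f@t,2),'Fz',round(f[2],2),'M',s['wrist_torque'].round(3),'w',round(s['width'],4),'yaw',round(np.degrees(np.arctan2(2*q[1]**2-1,2*q[0]*q[1])),2))
E
python3 st.py
```

```text
t 3.25 pos [ 0.5299 -0.0778  0.0532] F [-0.67  0.84  7.71] Fn -0.4 Ft 0.99 Fz 7.71 M [ 0.164  0.252 -0.012] w 0.0257 yaw 16.73
```

{"fn": "send_rows", "kwargs": {
  "commands": [0.6, 0, 0, 0.05, 0, 0, 0, 0.6, 0, 0, 0.1, 0, 0, 0, 0.6, 0, 0, 0.1, 0, 0, 0]
}}

```text
clock: 3.55
ee_pos: [0.529, -0.0778, 0.0532]
eef_rot: [0.597, 0.802, -0.0, -0.0]
contact_force: [-0.3, 1.0, -0.3]
width: 0.0255
```

```bash
python3 st.py
```

```text
t 3.55 pos [ 0.529  -0.0778  0.0532] F [-0.28  0.97 -0.33] Fn 0.0 Ft 1.01 Fz -0.33 M [0.129 0.018 0.008] w 0.0255 yaw 16.73
```

{"fn": "send_rows", "kwargs": {
  "commands": [0.6, 0.5, 0.35, -0.02, 0, 0, -0.004, 0.6, 1.0, 0.7, -0.02, 0, 0, -0.008, 0.6, 1.5, 1.05, -0.02, 0, 0, -0.012, 0.6, 2.0, 1.4, -0.02, 0, 0, -0.016, 0.6, 2.5, 1.75, -0.02, 0, 0, -0.02]
}}

```text
clock: 4.05
ee_pos: [0.5532, -0.062, 0.0532]
eef_rot: [0.605, 0.796, -0.001, -0.001]
contact_force: [-6.4, -4.4, 8.4]
width: 0.0251
```

```bash
python3 st.py
```

```text
t 4.05 pos [ 0.5532 -0.062   0.0532] F [-6.41 -4.37  8.4 ] Fn -7.38 Ft -2.41 Fz 8.4 M [-1.022  1.485  0.018] w 0.0251 yaw 15.48
```

{"fn": "send_rows", "kwargs": {
  "commands": [0.6, 0.5, 0.35, 0.05, 0, 0, -0.004, 0.6, 1.0, 0.7, 0.06, 0, 0, -0.008, 0.6, 1.5, 1.05, 0.06, 0, 0, -0.012, 0.6, 2.0, 1.4, 0.06, 0, 0, -0.016, 0.6, 2.0, 1.4, 0.06, 0, 0, -0.016]
}}

```text
clock: 4.55
ee_pos: [0.575, -0.0454, 0.0535]
eef_rot: [0.611, 0.792, 0.0, 0.0]
contact_force: [0.7, 0.0, -2.8]
width: 0.0254
```

```bash
python3 st.py; python3 - <<'E'
from plant import imaging
import cv2
im=imaging.grab_frame("top"); cv2.imwrite("pics/top3.png",cv2.resize(im[160:295,180:360],None,fx=4,fy=4,interpolation=cv2.INTER_CUBIC))
im=imaging.grab_frame("wrist"); cv2.imwrite("pics/wrist3.png",im)
E
python3 st.py
```

```text
t 4.55 pos [ 0.575  -0.0454  0.0535] F [ 0.69  0.01 -2.75] Fn 0.66 Ft -0.18 Fz -2.75 M [ 0.009 -0.013 -0.003] w 0.0254 yaw 14.73
t 4.65 pos [ 0.5742 -0.0463  0.0535] F [ 0.23 -0.54 -3.3 ] Fn 0.07 Ft -0.59 Fz -3.3 M [ 0.035 -0.007  0.029] w 0.0249 yaw 14.68
```

View pics/top3.png

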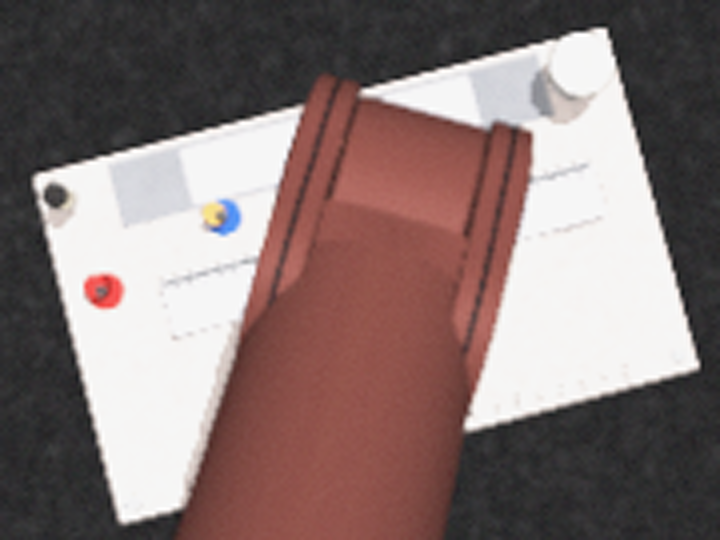

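View pics/wrist3.png

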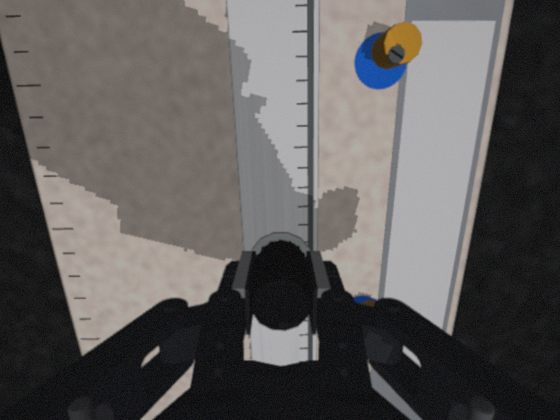

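The top view shows the straightedge edge from (163,283) to (588,165) in the 4x crop, now at about 16° yaw and nearly parallel to the pin line. About 23 mm remains to the pins. I'll close most of that, then feel for contact.

{"fn": "send_rows", "kwargs": {
  "commands": [0.6, 0.4, 0.12, -0.03, 0, 0, 0, 0.6, 0.8, 0.24, -0.03, 0, 0, 0, 0.6, 1.2, 0.36, -0.03, 0, 0, 0, 0.6, 1.6, 0.46, -0.03, 0, 0, 0, 0.6, 1.6, 0.46, -0.03, 0, 0, 0]
}}

```text
clock: 5.15
ee_pos: [0.5909, -0.0415, 0.0534]
eef_rot: [0.611, 0.792, 0.0, 0.0]
contact_force: [-0.3, 0.2, -2.6]
width: 0.0258
```

```bash
python3 st.py; python3 - <<'E'
from plant import imaging
import cv2
im=imaging.grab_frame("wrist"); cv2.imwrite("pics/wrist4.png",im)
E
python3 st.py
```

```text
t 5.15 pos [ 0.5909 -0.0415  0.0534] F [-0.3   0.17 -2.65] Fn -0.24 Ft 0.25 Fz -2.65 M [-0.047 -0.02  -0.025] w 0.0258 yaw 14.69
t 5.2 pos [ 0.5905 -0.0417  0.0534] F [-0.15 -0.13 -3.25] Fn -0.18 Ft -0.08 Fz -3.25 M [-0.038 -0.02  -0.041] w 0.0254 yaw 14.68
```

View pics/wrist4.png

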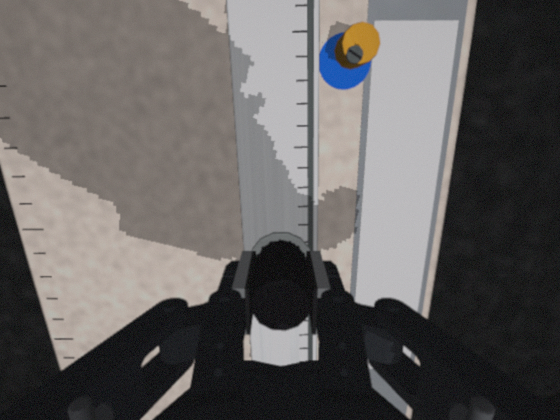

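{"fn": "send_rows", "kwargs": {
  "commands": [0.6, 0, 0, -0.03, 0, 0, 0, 0.6, 0, 0, -0.03, 0, 0, 0]
}}

```text
clock: 5.4
ee_pos: [0.5903, -0.0418, 0.0533]
eef_rot: [0.611, 0.792, 0.0, 0.0]
contact_force: [0.3, -0.5, -1.4]
width: 0.0255
```

```bash
python3 st.py
```

```text
t 5.4 pos [ 0.5903 -0.0418  0.0533] F [ 0.26 -0.54 -1.4 ] Fn 0.1 Ft -0.59 Fz -1.4 M [ 0.008 -0.021  0.003] w 0.0255 yaw 14.66
```

{"fn": "send_rows", "kwargs": {
  "commands": [0.6, 0.1, 0.03, 0, 0, 0, 0, 0.6, 0.19, 0.055, 0, 0, 0, 0, 0.6, 0.29, 0.08, 0, 0, 0, 0, 0.6, 0.38, 0.11, 0, 0, 0, 0, 0.6, 0.38, 0.11, 0, 0, 0, 0]
}}

```text
clock: 5.9
ee_pos: [0.594, -0.041, 0.0532]
eef_rot: [0.611, 0.791, -0.0, 0.0]
contact_force: [-3.4, -1.9, 3.6]
width: 0.0255
```

```bash
python3 st.py
```

```text
t 5.9 pos [ 0.594  -0.041   0.0532] F [-3.43 -1.92  3.64] Fn -3.83 Ft -0.89 Fz 3.64 M [-0.292  0.921 -0.045] w 0.0255 yaw 14.65
```

{"fn": "send_rows", "kwargs": {
  "commands": [0.6, 0.03, 0.01, 0, 0, 0, 0, 0.6, 0.06, 0.02, 0, 0, 0, 0, 0.6, 0.1, 0.03, 0, 0, 0, 0, 0.6, 0.1, 0.03, 0, 0, 0, 0]
}}

```text
clock: 6.3
ee_pos: [0.5946, -0.0408, 0.0532]
eef_rot: [0.611, 0.791, -0.0, -0.0]
contact_force: [-5.9, -2.0, 6.3]
width: 0.0257
```

```bash
python3 st.py
```

```text
t 6.3 pos [ 0.5946 -0.0408  0.0532] F [-5.85 -1.98  6.28] Fn -6.17 Ft -0.27 Fz 6.28 M [-0.358  1.216  0.018] w 0.0257 yaw 14.64
```

{"fn": "send_rows", "kwargs": {
  "commands": [0.6, 0, 0, 0.04, 0, 0, 0, 0.6, 0, 0, 0.06, 0, 0, 0, 0.6, 0, 0, 0.06, 0, 0, 0]
}}

```text
clock: 6.6
ee_pos: [0.5954, -0.04, 0.0536]
eef_rot: [0.611, 0.792, 0.0, 0.0]
contact_force: [-0.4, 0.4, -2.4]
width: 0.025
```

```bash
python3 st.py
```

```text
t 6.6 pos [ 0.5954 -0.04    0.0536] F [-0.42  0.42 -2.36] Fn -0.28 Ft 0.52 Fz -2.36 M [-0.03   0.035  0.015] w 0.025 yaw 14.7
```

Those were friction forces only. With the weight mostly carried the slide is free, so contact sensing is clean. Next I'll creep in.

{"fn": "send_rows", "kwargs": {
  "commands": [0.6, 0.03, 0.01, -0.01, 0, 0, 0, 0.6, 0.06, 0.02, -0.01, 0, 0, 0, 0.6, 0.1, 0.03, -0.01, 0, 0, 0, 0.6, 0.1, 0.03, -0.01, 0, 0, 0]
}}

```text
clock: 7.0
ee_pos: [0.5961, -0.04, 0.0536]
eef_rot: [0.611, 0.792, -0.0, -0.0]
contact_force: [0.4, -0.4, -2.9]
width: 0.0258
```

```bash
python3 st.py
```

```text
t 7.0 pos [ 0.5961 -0.04    0.0536] F [ 0.37 -0.38 -2.94] Fn 0.25 Ft -0.46 Fz -2.94 M [-0.003  0.034 -0.018] w 0.0258 yaw 14.67
```

{"fn": "send_rows", "kwargs": {
  "commands": [0.6, 0.03, 0.01, 0, 0, 0, 0, 0.6, 0.05, 0.015, 0, 0, 0, 0, 0.6, 0.05, 0.015, 0, 0, 0, 0]
}}

```text
clock: 7.3
ee_pos: [0.5966, -0.0399, 0.0536]
eef_rot: [0.611, 0.792, 0.0, -0.0]
contact_force: [-0.3, 0.3, -2.7]
width: 0.0253
```

```bash
python3 st.py
```

```text
t 7.3 pos [ 0.5966 -0.0399  0.0536] F [-0.31  0.29 -2.71] Fn -0.21 Ft 0.36 Fz -2.71 M [-0.01  -0.047  0.016] w 0.0253 yaw 14.67
```

{"fn": "send_rows", "kwargs": {
  "commands": [0.6, 0.03, 0.01, -0.01, 0, 0, 0, 0.6, 0.05, 0.015, -0.01, 0, 0, 0, 0.6, 0.05, 0.015, -0.01, 0, 0, 0]
}}

```text
clock: 7.6
ee_pos: [0.5971, -0.0398, 0.0535]
eef_rot: [0.611, 0.792, 0.0, 0.0]
contact_force: [-0.2, -0.1, -3.0]
width: 0.0255
```

```bash
python3 st.py
```

```text
t 7.6 pos [ 0.5971 -0.0398  0.0535] F [-0.18 -0.06 -3.  ] Fn -0.19 Ft -0.0 Fz -3.0 M [ 0.03   0.043 -0.004] w 0.0255 yaw 14.67
```

{"fn": "send_rows", "kwargs": {
  "commands": [0.6, 0.03, 0.01, 0, 0, 0, 0, 0.6, 0.05, 0.015, 0, 0, 0, 0, 0.6, 0.05, 0.015, 0, 0, 0, 0]
}}

```text
clock: 7.9
ee_pos: [0.5976, -0.0396, 0.0535]
eef_rot: [0.611, 0.792, -0.0, -0.0]
contact_force: [-0.3, 0.2, -3.9]
width: 0.0256
```

```bash
python3 st.py;  python3 - <<'E'
from plant import imaging
import cv2
im=imaging.grab_frame("wrist"); cv2.imwrite("pics/wrist5.png",im)
E
```

```text
t 7.9 pos [ 0.5976 -0.0396  0.0535] F [-0.31  0.25 -3.89] Fn -0.23 Ft 0.33 Fz -3.89 M [0.06  0.025 0.065] w 0.0256 yaw 14.66
```

View pics/wrist5.png

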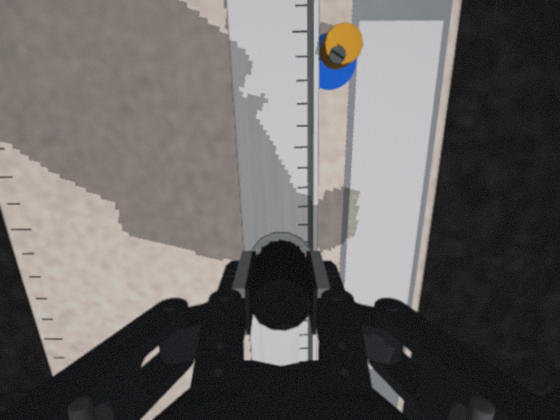

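Pin b's shaft (left side ~x 320 at row 50) is nearly at the straightedge's edge (x≈319), so contact is imminent.

{"fn": "send_rows", "kwargs": {
  "commands": [0.6, 0.03, 0.01, -0.01, 0, 0, 0, 0.6, 0.05, 0.015, -0.01, 0, 0, 0, 0.6, 0.05, 0.015, -0.01, 0, 0, 0]
}}

```text
clock: 8.25
ee_pos: [0.5979, -0.0395, 0.0534]
eef_rot: [0.611, 0.792, -0.0, -0.0]
contact_force: [-0.7, 0.3, -2.3]
width: 0.0254
```

```bash
python3 st.py
```

```text
t 8.25 pos [ 0.5979 -0.0395  0.0534] F [-0.66  0.27 -2.33] Fn -0.56 Ft 0.44 Fz -2.33 M [-0.077  0.165 -0.076] w 0.0254 yaw 14.66
```

{"fn": "send_rows", "kwargs": {
  "commands": [0.6, 0.03, 0.01, 0, 0, 0, 0, 0.6, 0.05, 0.015, 0, 0, 0, 0, 0.6, 0.05, 0.015, 0, 0, 0, 0]
}}

```text
clock: 8.55
ee_pos: [0.5981, -0.0395, 0.0533]
eef_rot: [0.611, 0.792, -0.0, -0.0]
contact_force: [-3.6, -0.3, -0.7]
width: 0.0253
```

```bash
python3 st.py
```

```text
t 8.55 pos [ 0.5981 -0.0395  0.0533] F [-3.58 -0.25 -0.7 ] Fn -3.5 Ft 0.76 Fz -0.7 M [-0.166  0.939 -0.078] w 0.0253 yaw 14.66
```

{"fn": "send_rows", "kwargs": {
  "commands": [0.6, 0, 0, 0.02, 0, 0, 0, 0.6, 0, 0, 0.02, 0, 0, 0, 0.6, 0, 0, 0.02, 0, 0, 0]
}}

```text
clock: 8.85
ee_pos: [0.5981, -0.0395, 0.0534]
eef_rot: [0.611, 0.792, -0.0, -0.0]
contact_force: [-4.1, -1.0, -1.7]
width: 0.0258
```

```bash
python3 st.py
```

```text
t 8.85 pos [ 0.5981 -0.0395  0.0534] F [-4.13 -0.97 -1.66] Fn -4.24 Ft 0.22 Fz -1.66 M [-0.275  1.06  -0.095] w 0.0258 yaw 14.66
```

{"fn": "send_rows", "kwargs": {
  "commands": [0.6, 0.03, 0.01, 0.01, 0, 0, 0, 0.6, 0.05, 0.015, 0.01, 0, 0, 0, 0.6, 0.05, 0.015, 0.01, 0, 0, 0]
}}

```text
clock: 9.15
ee_pos: [0.5982, -0.0395, 0.0534]
eef_rot: [0.611, 0.791, -0.001, -0.001]
contact_force: [-6.7, -1.1, -2.0]
width: 0.0253
```

```bash
python3 st.py
```

```text
t 9.15 pos [ 0.5982 -0.0395  0.0534] F [-6.69 -1.1  -2.01] Fn -6.73 Ft 0.81 Fz -2.01 M [-0.266  1.482 -0.045] w 0.0253 yaw 14.65
```

There is contact: Fn rose to 6.7 N with the z load still light. Mz is about −0.05, which suggests pin a (t≈−40 mm) carries ~5 N and pin b (t≈+102 mm) ~1.6 N. I'll turn slightly to load b and check that Mz responds.

{"fn": "send_rows", "kwargs": {
  "commands": [0.6, 0, 0, 0, 0, 0, -0.003, 0.6, 0, 0, 0, 0, 0, -0.005, 0.6, 0, 0, 0, 0, 0, -0.005]
}}

```text
clock: 9.45
ee_pos: [0.5982, -0.0394, 0.0534]
eef_rot: [0.613, 0.79, -0.001, -0.001]
contact_force: [-6.6, -1.2, -0.9]
width: 0.0252
```

```bash
python3 st.py
```

```text
t 9.45 pos [ 0.5982 -0.0394  0.0534] F [-6.6  -1.22 -0.88] Fn -6.68 Ft 0.67 Fz -0.88 M [-0.329  1.465  0.12 ] w 0.0252 yaw 14.38
```

Mz rose to +0.12 (Fa≈4 N, Fb≈2.7 N), so both pins are loaded. Holding briefly, then sliding along the pins.

{"fn": "send_rows", "kwargs": {
  "commands": [0.6, 0, 0, 0, 0, 0, 0, 0.6, 0, 0, 0, 0, 0, 0, 0.6, 0, 0, 0, 0, 0, 0]
}}

```text
clock: 9.75
ee_pos: [0.5982, -0.0394, 0.0534]
eef_rot: [0.613, 0.79, -0.001, -0.001]
contact_force: [-6.8, -1.5, -0.8]
width: 0.0252
```

{"fn": "send_rows", "kwargs": {
  "commands": [0.6, -0.03, 0.1, 0, 0, 0, 0, 0.6, -0.06, 0.2, 0, 0, 0, 0, 0.6, -0.08, 0.29, 0, 0, 0, 0, 0.6, -0.11, 0.38, 0, 0, 0, 0, 0.6, -0.14, 0.48, 0, 0, 0, 0]
}}

```text
clock: 10.25
ee_pos: [0.5973, -0.0364, 0.0536]
eef_rot: [0.614, 0.79, -0.001, 0.001]
contact_force: [-4.2, -6.6, -2.2]
width: 0.0255
```

```bash
python3 st.py
```

```text
t 10.25 pos [ 0.5973 -0.0364  0.0536] F [-4.2  -6.6  -2.23] Fn -5.88 Ft -5.16 Fz -2.23 M [-1.401  1.062  0.101] w 0.0255 yaw 14.31
```

{"fn": "send_rows", "kwargs": {
  "commands": [0.6, -0.03, 0.1, 0, 0, 0, 0, 0.6, -0.06, 0.2, 0, 0, 0, 0, 0.6, -0.08, 0.29, 0, 0, 0, 0, 0.6, -0.11, 0.38, 0, 0, 0, 0, 0.6, -0.14, 0.48, 0, 0, 0, 0]
}}

```text
clock: 10.75
ee_pos: [0.5959, -0.0316, 0.0537]
eef_rot: [0.614, 0.79, -0.001, 0.001]
contact_force: [-4.3, -6.2, -1.7]
width: 0.0252
```

```bash
python3 st.py
```

```text
t 10.75 pos [ 0.5959 -0.0316  0.0537] F [-4.31 -6.25 -1.68] Fn -5.88 Ft -4.8 Fz -1.68 M [-1.417  1.038  0.086] w 0.0252 yaw 14.31
```

{"fn": "send_rows", "kwargs": {
  "commands": [0.6, -0.03, 0.1, 0, 0, 0, 0, 0.6, -0.06, 0.2, 0, 0, 0, 0, 0.6, -0.08, 0.29, 0, 0, 0, 0, 0.6, -0.11, 0.38, 0, 0, 0, 0, 0.6, -0.14, 0.48, 0, 0, 0, 0]
}}

```text
clock: 11.25
ee_pos: [0.5945, -0.0268, 0.0536]
eef_rot: [0.614, 0.79, -0.001, 0.001]
contact_force: [-4.3, -5.9, -1.9]
width: 0.025
```

```bash
python3 st.py; python3 - <<'E'
from plant import imaging
import cv2
im=imaging.grab_frame("top"); cv2.imwrite("pics/top6.png",cv2.resize(im[195:260,185:285],None,fx=7,fy=7,interpolation=cv2.INTER_CUBIC))
im=imaging.grab_frame("scene"); cv2.imwrite("pics/scene6.png",cv2.resize(im[160:275,185:380],None,fx=4,fy=4,interpolation=cv2.INTER_CUBIC))
E
```

```text
t 11.25 pos [ 0.5945 -0.0268  0.0536] F [-4.34 -5.93 -1.89] Fn -5.82 Ft -4.48 Fz -1.89 M [-1.428  1.063  0.06 ] w 0.025 yaw 14.3
```

View pics/top6.png

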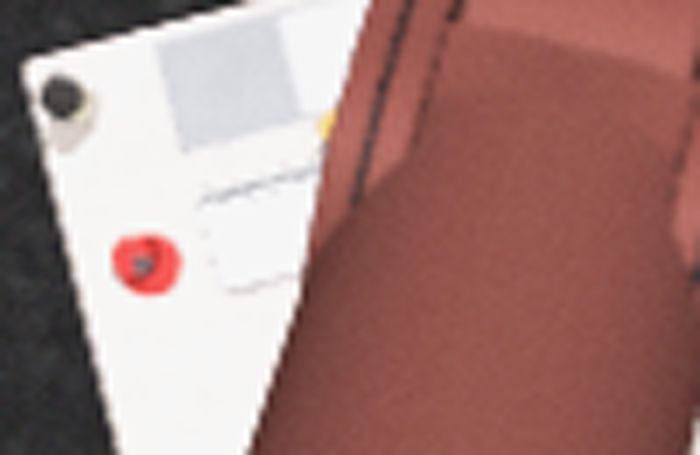

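View pics/scene6.png

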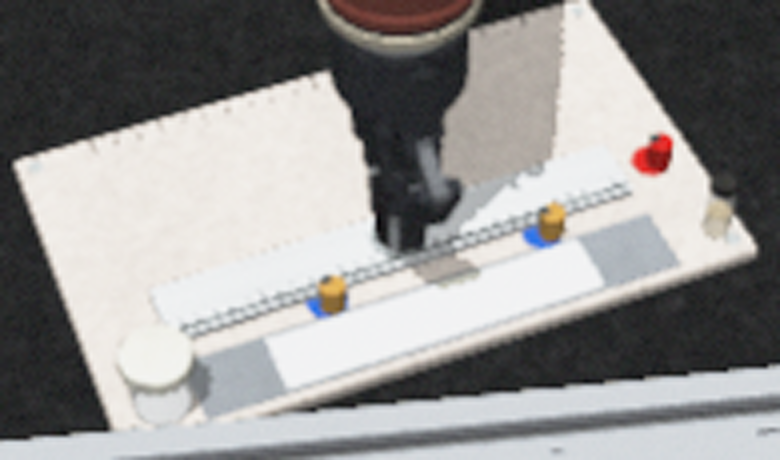

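The top crop shows the straightedge's end at x≈205 and the red pin's near side at about 165–175, so the gap is roughly 11–15 mm. The scene view shows the edge along both brass pins. Continuing.

{"fn": "send_rows", "kwargs": {
  "commands": [0.6, -0.03, 0.1, 0, 0, 0, 0, 0.6, -0.06, 0.2, 0, 0, 0, 0, 0.6, -0.08, 0.29, 0, 0, 0, 0, 0.6, -0.11, 0.38, 0, 0, 0, 0, 0.6, -0.14, 0.48, 0, 0, 0, 0]
}}

```text
clock: 11.85
ee_pos: [0.5931, -0.022, 0.0536]
eef_rot: [0.614, 0.79, -0.001, 0.001]
contact_force: [-4.7, -6.9, -2.1]
width: 0.0255
```

```bash
python3 st.py
```

```text
t 11.85 pos [ 0.5931 -0.022   0.0536] F [-4.73 -6.86 -2.06] Fn -6.45 Ft -5.26 Fz -2.06 M [-1.383  1.023  0.072] w 0.0255 yaw 14.3
```

{"fn": "send_rows", "kwargs": {
  "commands": [0.6, -0.01, 0.05, 0, 0, 0, 0, 0.6, -0.03, 0.1, 0, 0, 0, 0, 0.6, -0.04, 0.15, 0, 0, 0, 0, 0.6, -0.06, 0.2, 0, 0, 0, 0]
}}

```text
clock: 12.25
ee_pos: [0.5925, -0.02, 0.0536]
eef_rot: [0.614, 0.79, -0.001, 0.0]
contact_force: [-4.5, -7.0, -2.6]
width: 0.0255
```

```bash
python3 st.py
```

```text
t 12.25 pos [ 0.5925 -0.02    0.0536] F [-4.48 -7.04 -2.59] Fn -6.27 Ft -5.51 Fz -2.59 M [-1.301  0.977  0.119] w 0.0255 yaw 14.31
```

{"fn": "send_rows", "kwargs": {
  "commands": [0.6, -0.01, 0.04, 0, 0, 0, 0, 0.6, -0.02, 0.07, 0, 0, 0, 0, 0.6, -0.03, 0.11, 0, 0, 0, 0, 0.6, -0.04, 0.15, 0, 0, 0, 0]
}}

```text
clock: 12.65
ee_pos: [0.5921, -0.0185, 0.0536]
eef_rot: [0.614, 0.79, -0.001, 0.0]
contact_force: [-4.0, -6.7, -1.6]
width: 0.0254
```

```bash
python3 st.py
```

```text
t 12.65 pos [ 0.5921 -0.0185  0.0536] F [-3.97 -6.65 -1.6 ] Fn -5.67 Ft -5.28 Fz -1.6 M [-1.368  1.024  0.161] w 0.0254 yaw 14.3
```

{"fn": "send_rows", "kwargs": {
  "commands": [0.6, -0.01, 0.04, 0, 0, 0, 0, 0.6, -0.02, 0.07, 0, 0, 0, 0, 0.6, -0.03, 0.11, 0, 0, 0, 0, 0.6, -0.04, 0.15, 0, 0, 0, 0]
}}

```text
clock: 13.05
ee_pos: [0.5917, -0.017, 0.0536]
eef_rot: [0.614, 0.79, -0.001, 0.0]
contact_force: [-5.5, -6.5, -2.4]
width: 0.0254
```

```bash
python3 st.py
```

```text
t 13.05 pos [ 0.5917 -0.017   0.0536] F [-5.45 -6.46 -2.37] Fn -7.04 Ft -4.68 Fz -2.37 M [-1.393  1.125  0.128] w 0.0254 yaw 14.31
```

{"fn": "send_rows", "kwargs": {
  "commands": [0.6, -0.01, 0.04, 0, 0, 0, 0, 0.6, -0.02, 0.07, 0, 0, 0, 0, 0.6, -0.03, 0.11, 0, 0, 0, 0, 0.6, -0.04, 0.15, 0, 0, 0, 0]
}}

```text
clock: 13.45
ee_pos: [0.5913, -0.0156, 0.0536]
eef_rot: [0.614, 0.79, -0.001, 0.0]
contact_force: [-4.4, -6.6, -2.4]
width: 0.0253
```

```bash
python3 st.py
```

```text
t 13.45 pos [ 0.5913 -0.0156  0.0536] F [-4.37 -6.59 -2.36] Fn -6.04 Ft -5.11 Fz -2.36 M [-1.405  1.115  0.124] w 0.0253 yaw 14.3
```

{"fn": "send_rows", "kwargs": {
  "commands": [0.6, -0.01, 0.03, 0, 0, 0, 0, 0.6, -0.02, 0.05, 0, 0, 0, 0, 0.6, -0.02, 0.07, 0, 0, 0, 0, 0.6, -0.03, 0.1, 0, 0, 0, 0]
}}

```text
clock: 13.85
ee_pos: [0.5909, -0.0146, 0.0536]
eef_rot: [0.614, 0.79, -0.001, 0.0]
contact_force: [-4.1, -7.0, -1.7]
width: 0.0257
```

```bash
python3 st.py
```

```text
t 13.85 pos [ 0.5909 -0.0146  0.0536] F [-4.06 -6.98 -1.66] Fn -5.84 Ft -5.57 Fz -1.66 M [-1.48   1.056  0.109] w 0.0257 yaw 14.3
```

{"fn": "send_rows", "kwargs": {
  "commands": [0.6, -0.01, 0.03, 0, 0, 0, 0, 0.6, -0.02, 0.05, 0, 0, 0, 0, 0.6, -0.02, 0.07, 0, 0, 0, 0, 0.6, -0.03, 0.1, 0, 0, 0, 0]
}}

```text
clock: 14.25
ee_pos: [0.5906, -0.0135, 0.0536]
eef_rot: [0.614, 0.79, -0.001, 0.0]
contact_force: [-4.7, -6.4, -2.1]
width: 0.0252
```

```bash
python3 st.py
```

```text
t 14.25 pos [ 0.5906 -0.0135  0.0536] F [-4.73 -6.43 -2.09] Fn -6.34 Ft -4.85 Fz -2.09 M [-1.382  1.059  0.164] w 0.0252 yaw 14.3
```

{"fn": "send_rows", "kwargs": {
  "commands": [0.6, -0.01, 0.03, 0, 0, 0, 0, 0.6, -0.02, 0.05, 0, 0, 0, 0, 0.6, -0.02, 0.07, 0, 0, 0, 0, 0.6, -0.03, 0.1, 0, 0, 0, 0]
}}

```text
clock: 14.65
ee_pos: [0.5904, -0.0125, 0.0536]
eef_rot: [0.614, 0.79, -0.001, 0.0]
contact_force: [-4.0, -6.7, -2.2]
width: 0.0254
```

```bash
python3 st.py; python3 - <<'E'
from plant import imaging
import cv2
im=imaging.grab_frame("top"); cv2.imwrite("pics/top7.png",cv2.resize(im[195:260,185:285],None,fx=7,fy=7,interpolation=cv2.INTER_CUBIC))
E
```

```text
t 14.65 pos [ 0.5904 -0.0125  0.0536] F [-4.03 -6.71 -2.17] Fn -5.74 Ft -5.32 Fz -2.17 M [-1.424  1.055  0.116] w 0.0254 yaw 14.31
```

View pics/top7.png

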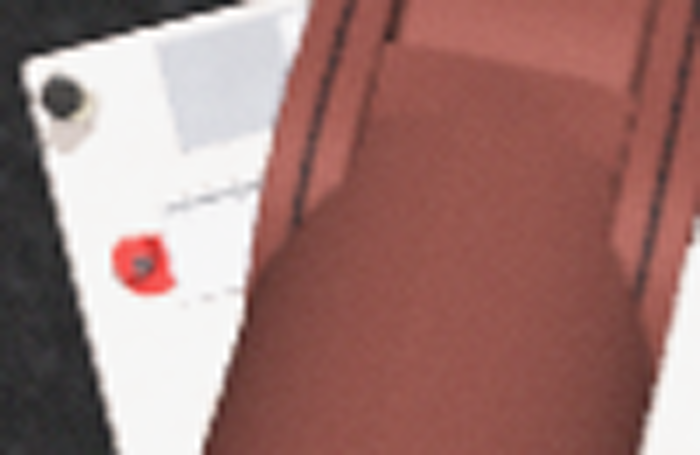

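The straightedge's end (x≈170) now covers part of the red mark, close to the head. Creeping on in 0.7 mm steps.

{"fn": "send_rows", "kwargs": {
  "commands": [0.6, -0.01, 0.03, 0, 0, 0, 0, 0.6, -0.02, 0.05, 0, 0, 0, 0, 0.6, -0.02, 0.07, 0, 0, 0, 0]
}}

```text
clock: 15.0
ee_pos: [0.5902, -0.0118, 0.0536]
eef_rot: [0.614, 0.79, -0.001, 0.0]
contact_force: [-4.8, -6.1, -1.9]
width: 0.025
```

```bash
python3 st.py
```

```text
t 15.0 pos [ 0.5902 -0.0118  0.0536] F [-4.83 -6.12 -1.89] Fn -6.34 Ft -4.53 Fz -1.89 M [-1.419  1.098  0.027] w 0.025 yaw 14.31
```

{"fn": "send_rows", "kwargs": {
  "commands": [0.6, -0.01, 0.03, 0, 0, 0, 0, 0.6, -0.02, 0.05, 0, 0, 0, 0, 0.6, -0.02, 0.07, 0, 0, 0, 0]
}}

```text
clock: 15.3
ee_pos: [0.5899, -0.0111, 0.0536]
eef_rot: [0.614, 0.79, -0.001, 0.0]
contact_force: [-4.7, -6.4, -1.7]
width: 0.0255
```

```bash
python3 st.py
```

```text
t 15.3 pos [ 0.5899 -0.0111  0.0536] F [-4.66 -6.45 -1.73] Fn -6.27 Ft -4.89 Fz -1.73 M [-1.477  1.112  0.082] w 0.0255 yaw 14.31
```

{"fn": "send_rows", "kwargs": {
  "commands": [0.6, -0.01, 0.03, 0, 0, 0, 0, 0.6, -0.02, 0.05, 0, 0, 0, 0, 0.6, -0.02, 0.07, 0, 0, 0, 0]
}}

```text
clock: 15.6
ee_pos: [0.5898, -0.0104, 0.0536]
eef_rot: [0.614, 0.79, -0.001, 0.0]
contact_force: [-3.9, -6.7, -1.7]
width: 0.0253
```

```bash
python3 st.py
```

```text
t 15.6 pos [ 0.5898 -0.0104  0.0536] F [-3.94 -6.72 -1.67] Fn -5.66 Ft -5.35 Fz -1.67 M [-1.442  1.092  0.124] w 0.0253 yaw 14.31
```

{"fn": "send_rows", "kwargs": {
  "commands": [0.6, -0.01, 0.03, 0, 0, 0, 0, 0.6, -0.02, 0.05, 0, 0, 0, 0, 0.6, -0.02, 0.07, 0, 0, 0, 0]
}}

```text
clock: 15.9
ee_pos: [0.5896, -0.0097, 0.0536]
eef_rot: [0.614, 0.79, -0.001, 0.0]
contact_force: [-4.2, -6.7, -2.1]
width: 0.0254
```

```bash
python3 st.py
```

```text
t 15.9 pos [ 0.5896 -0.0097  0.0536] F [-4.18 -6.66 -2.09] Fn -5.87 Ft -5.23 Fz -2.09 M [-1.429  1.132  0.134] w 0.0254 yaw 14.31
```

{"fn": "send_rows", "kwargs": {
  "commands": [0.6, -0.01, 0.03, 0, 0, 0, 0, 0.6, -0.02, 0.05, 0, 0, 0, 0, 0.6, -0.02, 0.07, 0, 0, 0, 0]
}}

```text
clock: 16.2
ee_pos: [0.5894, -0.009, 0.0536]
eef_rot: [0.614, 0.79, -0.001, 0.0]
contact_force: [-4.8, -7.1, -1.3]
width: 0.0257
```

```bash
python3 st.py
```

```text
t 16.2 pos [ 0.5894 -0.009   0.0536] F [-4.77 -7.14 -1.34] Fn -6.58 Ft -5.52 Fz -1.34 M [-1.499  1.125  0.086] w 0.0257 yaw 14.31
```

{"fn": "send_rows", "kwargs": {
  "commands": [0.6, -0.01, 0.03, 0, 0, 0, 0, 0.6, -0.02, 0.05, 0, 0, 0, 0, 0.6, -0.02, 0.07, 0, 0, 0, 0]
}}

```text
clock: 16.5
ee_pos: [0.5892, -0.0085, 0.0536]
eef_rot: [0.614, 0.79, -0.001, 0.001]
contact_force: [-4.8, -6.7, -2.5]
width: 0.0254
```

```bash
python3 st.py
```

```text
t 16.5 pos [ 0.5892 -0.0085  0.0536] F [-4.82 -6.67 -2.5 ] Fn -6.49 Ft -5.06 Fz -2.5 M [-1.578  1.04   0.099] w 0.0254 yaw 14.3
```

{"fn": "send_rows", "kwargs": {
  "commands": [0.6, -0.01, 0.03, 0, 0, 0, 0, 0.6, -0.01, 0.05, 0, 0, 0, 0, 0.6, -0.01, 0.05, 0, 0, 0, 0]
}}

```text
clock: 16.8
ee_pos: [0.5892, -0.0084, 0.0536]
eef_rot: [0.614, 0.79, -0.001, 0.001]
contact_force: [-3.7, -8.7, -3.3]
width: 0.0253
```

```bash
python3 st.py
```

```text
t 16.8 pos [ 0.5892 -0.0084  0.0536] F [-3.73 -8.7  -3.31] Fn -6.01 Ft -7.31 Fz -3.31 M [-1.722  0.969  0.106] w 0.0253 yaw 14.28
```

The stop has been reached: position is held and Ft rose to 7.3 N. Adding 0.5 mm and holding.

{"fn": "send_rows", "kwargs": {
  "commands": [0.6, -0.01, 0.03, 0, 0, 0, 0, 0.6, -0.01, 0.04, 0, 0, 0, 0, 0.6, -0.01, 0.04, 0, 0, 0, 0, 0.6, -0.01, 0.04, 0, 0, 0, 0, 0.6, -0.01, 0.04, 0, 0, 0, 0]
}}

```text
clock: 17.3
ee_pos: [0.5892, -0.0083, 0.0537]
eef_rot: [0.614, 0.789, -0.001, 0.001]
contact_force: [-4.0, -9.0, -3.1]
width: 0.0253
```

```bash
python3 st.py
```

```text
t 17.3 pos [ 0.5892 -0.0083  0.0537] F [-4.   -8.98 -3.11] Fn -6.35 Ft -7.51 Fz -3.11 M [-1.922  0.892  0.159] w 0.0253 yaw 14.27
```

```bash
python3 - <<'E'
from plant import imaging
import cv2
im=imaging.grab_frame("scene"); cv2.imwrite("pics/scene8.png",cv2.resize(im[180:250,240:380],None,fx=5.5,fy=5.5,interpolation=cv2.INTER_CUBIC))
im=imaging.grab_frame("top"); cv2.imwrite("pics/top8.png",cv2.resize(im[195:260,185:285],None,fx=7,fy=7,interpolation=cv2.INTER_CUBIC))
E
python3 st.py
```

```text
t 17.4 pos [ 0.5892 -0.0084  0.0537] F [-3.33 -9.43 -2.3 ] Fn -5.83 Ft -8.13 Fz -2.3 M [-1.922  0.933  0.139] w 0.0253 yaw 14.27
```

View pics/scene8.png

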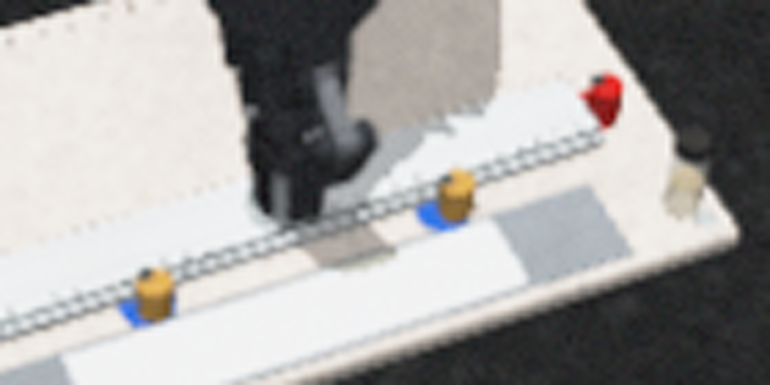

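View pics/top8.png

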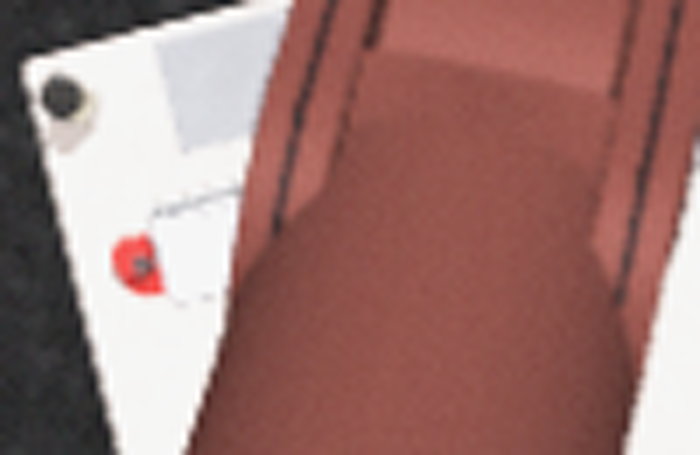

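Both views show the end against the red head and the edge against both brass heads. I'll press slightly more and hold, set it down fully, then release.

{"fn": "send_rows", "kwargs": {
  "commands": [0.6, -0.01, 0.03, 0, 0, 0, 0, 0.6, -0.01, 0.03, 0, 0, 0, 0, 0.6, -0.01, 0.03, 0, 0, 0, 0, 0.6, -0.01, 0.03, 0, 0, 0, 0]
}}

```text
clock: 17.8
ee_pos: [0.5892, -0.0083, 0.0537]
eef_rot: [0.614, 0.789, -0.001, 0.001]
contact_force: [-2.2, -10.0, -3.2]
width: 0.0257
```

```bash
python3 st.py
```

```text
t 17.8 pos [ 0.5892 -0.0083  0.0537] F [-2.16 -9.99 -3.2 ] Fn -4.86 Ft -8.99 Fz -3.2 M [-2.035  0.831  0.178] w 0.0257 yaw 14.26
```

{"fn": "send_rows", "kwargs": {
  "commands": [0.6, 0, 0, -0.02, 0, 0, 0, 0.6, 0, 0, -0.04, 0, 0, 0, 0.6, 0, 0, -0.04, 0, 0, 0]
}}

```text
clock: 18.1
ee_pos: [0.5892, -0.0083, 0.0536]
eef_rot: [0.614, 0.789, -0.001, 0.001]
contact_force: [-4.4, -9.6, 0.4]
width: 0.0257
```

```bash
python3 st.py
```

```text
t 18.1 pos [ 0.5892 -0.0083  0.0536] F [-4.41 -9.56  0.4 ] Fn -6.9 Ft -7.95 Fz 0.4 M [-2.06   1.116  0.153] w 0.0257 yaw 14.26
```

{"fn": "send_rows", "kwargs": {
  "commands": [0.2, 0, 0, 0, 0, 0, 0, 0.1, 0, 0, 0, 0, 0, 0, 0, 0, 0, 0, 0, 0, 0, -0.2, 0, 0, 0, 0, 0, 0]
}}

```text
clock: 18.5
ee_pos: [0.5898, -0.0045, 0.0536]
eef_rot: [0.613, 0.79, 0.0, 0.0]
contact_force: [0.4, 0.4, 0.3]
width: 0.0513
```

```bash
python3 st.py; python3 - <<'E'
from plant import imaging
import cv2
im=imaging.grab_frame("wrist"); cv2.imwrite("pics/wrist9.png",im)
E
```

```text
t 18.5 pos [ 0.5898 -0.0045  0.0536] F [0.37 0.44 0.27] Fn 0.48 Ft 0.31 Fz 0.27 M [-0.044  0.026 -0.034] w 0.0513 yaw 14.42
```

View pics/wrist9.png

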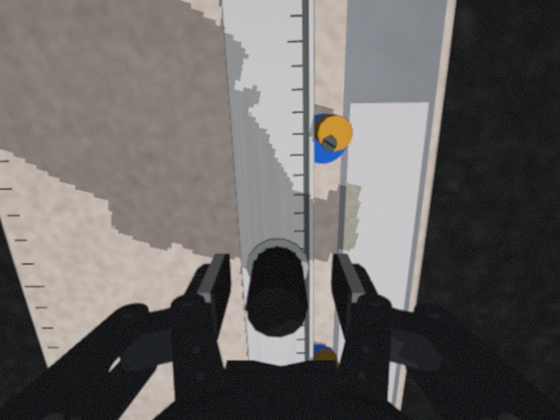

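Released: the knob is free between open pads, with the edge against pin b's shaft. Lifting straight up, then verifying.

{"fn": "send_rows", "kwargs": {
  "commands": [-0.3, 0, 0, 2, 0, 0, 0, -0.4, 0, 0, 5, 0, 0, 0, -0.5, 0, 0, 9, 0, 0, 0, -0.5, 0, 0, 13, 0, 0, 0, -0.5, 0, 0, 16, 0, 0, 0]
}}

```text
clock: 19.05
ee_pos: [0.5898, -0.0051, 0.216]
eef_rot: [0.613, 0.79, 0.001, 0.001]
contact_force: [0.7, -0.4, 0.0]
width: 0.0642
```

{"fn": "send_rows", "kwargs": {
  "commands": [-0.5, -2.5, 1, 3, 0, 0, 0, -0.5, -5, 2, 3, 0, 0, 0, -0.5, -7.5, 3, 3, 0, 0, 0, -0.5, -9, 3, 3, 0, 0, 0, -0.5, -9, 3, 3, 0, 0, 0]
}}

```text
clock: 19.55
ee_pos: [0.4981, 0.0254, 0.2437]
eef_rot: [0.613, 0.79, 0.001, -0.0]
contact_force: [0.4, 0.7, -0.3]
width: 0.0641
```

```bash
python3 - <<'E'
from plant import imaging
import cv2,pickle
pickle.dump(imaging.camera_model("wrist"),open("w10.pkl","wb"))
im=imaging.grab_frame("wrist"); cv2.imwrite("pics/wrist10.png",im)
im=imaging.grab_frame("scene"); cv2.imwrite("pics/scene10.png",cv2.resize(im[170:265,200:380],None,fx=4.4,fy=4.4,interpolation=cv2.INTER_CUBIC))
E
python3 st.py
```

```text
t 19.65 pos [0.4997 0.0251 0.2437] F [-0.22 -0.07 -0.36] Fn -0.23 Ft -0.0 Fz -0.36 M [-0.014  0.044  0.01 ] w 0.064 yaw 14.4
```

View pics/wrist10.png

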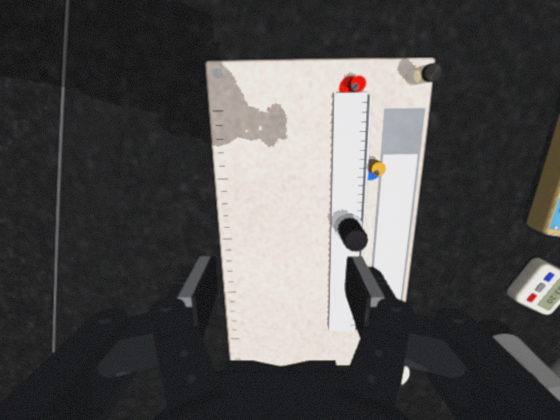

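View pics/scene10.png

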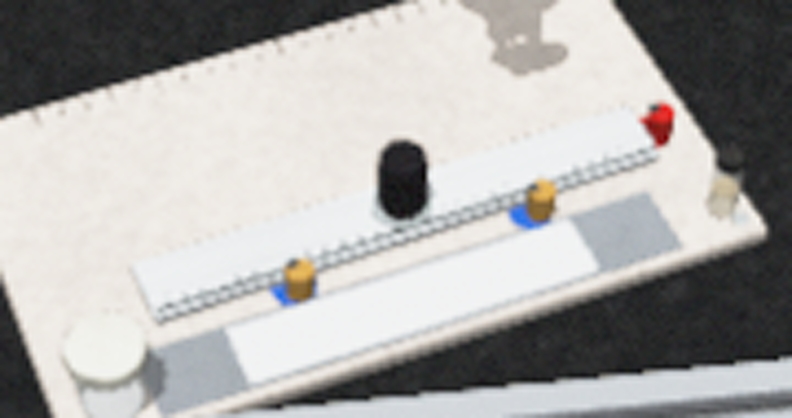

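{"fn": "send_rows", "kwargs": {
  "commands": [-0.5, 2, -1, -3, 0, 0, 0, -0.5, 4, -2, -6, 0, 0, 0, -0.5, 6, -2.5, -8, 0, 0, 0, -0.5, 6, -2.5, -8, 0, 0, 0]
}}

```text
clock: 20.05
ee_pos: [0.5602, -0.0015, 0.1599]
eef_rot: [0.614, 0.79, -0.003, -0.0]
contact_force: [-0.2, 0.2, -0.2]
width: 0.0642
```

```bash
python3 - <<'E'
from plant import imaging
import cv2,pickle
pickle.dump(imaging.camera_model("wrist"),open("w11.pkl","wb"))
im=imaging.grab_frame("wrist"); cv2.imwrite("pics/wrist11.png",im)
im=cv2.imread("pics/wrist10.png"); cv2.imwrite("pics/wrist10z.png",cv2.resize(im[60:210,300:450],None,fx=4,fy=4,interpolation=cv2.INTER_CUBIC))
E
python3 st.py
```

```text
t 20.1 pos [ 0.5598 -0.0012  0.1615] F [ 0.12 -0.59  0.3 ] Fn -0.05 Ft -0.59 Fz 0.3 M [0.072 0.063 0.018] w 0.0642 yaw 14.29
```

View pics/wrist11.png

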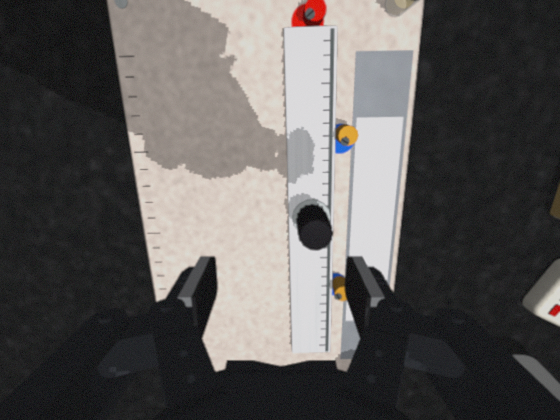

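View pics/wrist10z.png

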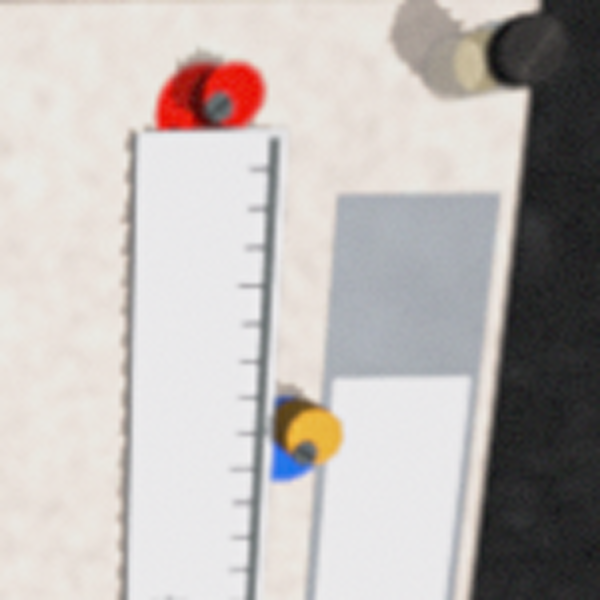

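```bash
python3 - <<'E'
from h import *
import pickle
im=cv2.imread("pics/wrist11.png")
A=cv2.resize(im[0:160,270:370],None,fx=5,fy=5,interpolation=cv2.INTER_CUBIC)[:580]
B=cv2.resize(im[250:366,280:360],None,fx=5,fy=5,interpolation=cv2.INTER_CUBIC)
B=cv2.copyMakeBorder(B,0,580-B.shape[0],0,0,cv2.BORDER_CONSTANT)
A2=cv2.resize(im[0:160,270:370],None,fx=3.6,fy=3.6,interpolation=cv2.INTER_CUBIC); A2=cv2.copyMakeBorder(A2,0,580-A2.shape[0],0,0,cv2.BORDER_CONSTANT)
cv2.imwrite("pics/w11z.png",np.hstack([A2,B]))
h=cv2.cvtColor(im,cv2.COLOR_BGR2HSV);H,S,V=h[...,0],h[...,1],h[...,2]
print(blobs((H>8)&(H<28)&(S>120)&(V>150),20)); print(blobs(((H<6)|(H>172))&(S>150)&(V>80),20))
E
```

```text
[(240, [348.3, 133.7], [338, 126, 20, 19]), (84, [341.1, 292.8], [335, 287, 11, 14])]
[(587, [309.5, 13.0], [292, 0, 34, 26]), (65, [554.9, 309.9], [550, 305, 10, 11])]
```

View pics/w11z.png

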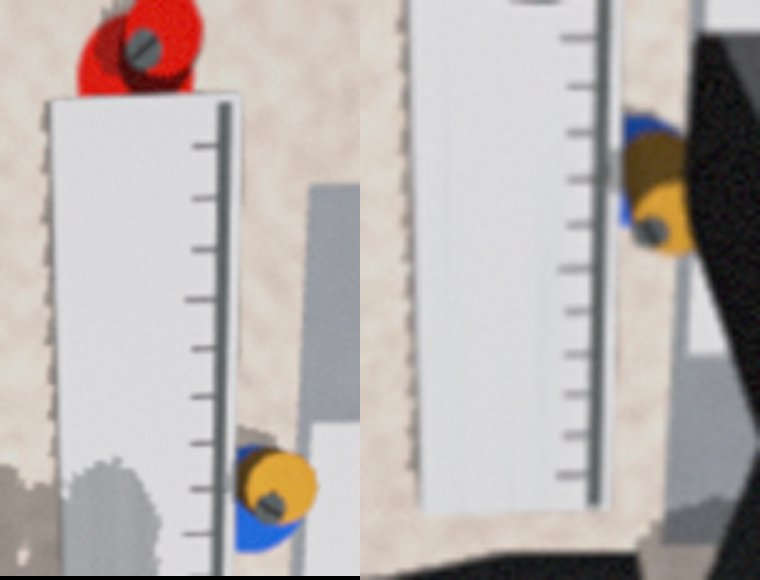

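```bash
python3 - <<'E'
from h import *
import pickle
m=pickle.load(open("w11.pkl","rb"))
e1=onz(m,(336.7,26.4),.02)[:2];e2=onz(m,(329.6,351.6),.02)[:2];e3=onz(m,(283.9,27.8),.02)[:2]
d=e1-e2;L=np.linalg.norm(d);d/=L;n=np.array([d[1],-d[0]]);print('len',L,'width',np.linalg.norm(e1-e3),'yaw',np.degrees(np.arctan2(d[1],d[0]))-90)
for k,p in dict(a=(341.6,293.4),b=(348.1,135.3)).items():
    X=onz(m,p,.032)[:2]; print(k,X,'gap mm',((X-e1)@n-.008)*1e3)
X=onz(m,(315.6,9.7),.032)[:2]; print('stop',X,'gap',((X-e1)@d-.008)*1e3)
E
python3 st.py
```

```text
len 0.29762868212644406 width 0.038935567632515766 yaw 16.069337991191915
a [ 0.63368973 -0.06991018] gap mm -0.26859578845321064
b [0.59520644 0.06654599] gap mm 0.5228895327119478
stop [0.54700458 0.14246466] gap 0.24217062632764935
t 20.1 pos [ 0.5598 -0.0012  0.1615] F [ 0.12 -0.59  0.3 ] Fn -0.05 Ft -0.59 Fz 0.3 M [0.072 0.063 0.018] w 0.0642 yaw 14.29
```

The measured gaps are −0.3, 0.5 and 0.2 mm, all zero within measuring error. Handing in.

```bash
python3 -c "
from plant import job_done
print(job_done())"
```

```text
the job is handed in; nothing more can be done
None
```

The straightedge is lying against all three pins, released, and the job was handed in at about 20 s of the 64 s. No verdict is reported.

- **What I did:** I gripped the knob at 20 N and slid the straightedge with its weight mostly carried. I felt contact with both brass pins, slid about 33 mm along them until it met the red stop pin, then let go and lifted clear.
- **Contact on the brass pins:** The push was about 6.5 N in total. From the turning moment I estimate roughly 4 N on pin a and 2.7 N on pin b at first. When the stop was reached it was about 2 N and 4 N.
- **Contact on the stop pin:** The force along the pins rose from about 5 N (sliding friction) to 8–9 N with no further movement. That puts roughly 3–4 N on the stop pin. The whole force along the pins stayed below 10 N, under the 15 N limit.
- **Last checks:** The wrist picture after release gave gaps of −0.3 mm (pin a), 0.5 mm (pin b) and 0.2 mm (stop pin), zero within measuring error and inside the 1.5 mm limit. The pot and vial look undisturbed in the pictures. I did not check the amber bottle after the start, but the arm stayed well away from it.
- **What disagreed:**
  - The first two-view height of the red pin missed by 5 mm, so I found that contact by force only.
  - The automatic mask for the knob in the wrist picture picked up shadow, so I re-measured it by hand.
  - While I was still 3–4 mm short of the pins, board friction pushed the force up to about 6 N. Lightening the downward load showed it was not pin contact.
  - While the weight was carried, the straightedge may have hovered a few tenths of a millimetre off the board.

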